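# Put the cook's things back on their stands

### The job

Put the four things lying about the bench back into the wooden holders made for them: the spice jar upright in the small round stand, the kitchen timer upright in the large round stand, the whetstone flat in its oblong base, and the spoon lying lengthwise in its long rest (bowl at either end). Each must sit down fully inside its rim and be let go. Leave the onion and the garlic where they are.

Things in the scene. Friction and masses are not known exactly. Their poses are not given: they have to be found in the camera images.
- spice_jar: Upright slim spice jar with a red cap, round, 41 mm across and 105 mm tall; the cap is the top 20 mm and as wide as the jar. Loose, 0.11 kg. Origin: centre of the underside; z up.
- kitchen_timer: Cream wind-up kitchen timer on the front part of the bench (not the like one at the back left by the coffee pods), round and squat, 65 mm across and 52 mm tall: the lower 25 mm is straight-sided, above that it narrows to a knob; grip it 10 to 30 mm above its underside. Its top does not turn. Loose, 0.11 kg. Origin: centre of the underside; z up.
- whetstone: Grey two-layer sharpening stone lying flat, a block 90 x 36 x 26 mm. Loose, 0.2 kg. Origin: centre of the underside; x along its length, y across, z up.
- spoon: Measuring spoon lying flat, 150 mm long, loose, 0.06 kg: a straight dark wooden handle 85 mm long (x = -75 to +10 mm), 16 mm wide, its underside on the bench and its top 14 mm up; a thin steel neck; a round steel bowl 38 mm across, 14 mm tall, centred at x = +56 mm. Origin: middle of its length at underside height; x along it towards the bowl, z up. Grip the handle at x = -35 mm.
- small_round_stand: Smaller round wooden stand, the place of the spice jar, fixed to the bench: 73 mm across outside, 11 mm high, with a round recess 57 mm across whose floor is 5 mm above the bench. Origin: centre of the underside; z up.
- large_round_stand: Larger round wooden stand, the place of the kitchen timer, fixed to the bench: 98 mm across outside, 11 mm high, with a round recess 82 mm across whose floor is 5 mm above the bench. Origin: centre of the underside; z up.
- stone_base: Oblong wooden block, the place of the whetstone, fixed to the bench: 120 x 66 mm outside, 11 mm high, with a recess 106 x 52 mm whose floor is 5 mm above the bench. Origin: centre of the underside; x along its length, z up.
- spoon_rest: Long wooden slat, the place of the spoon, fixed to the bench: 180 x 72 mm, floor 5 mm above the bench. A rim up to 12 mm above the bench runs round each end (end walls, and side walls along the last 32 mm of either long side); the inner space is 166 x 58 mm and the long sides are open over the middle 116 mm. Origin: centre of the underside; x along its length, z up.
- onion: Brown onion, 78 mm across, 85 mm tall, a loose bystander. Origin: centre of the underside.
- garlic: Garlic bulb, 53 mm across, 53 mm tall, a loose bystander. Origin: centre of the underside.
There are look-alikes about, which are no part of the job. What is shaped like the small_round_stand but green or yellow is not meant.

How it is judged:
By the outcome, as a careful person would: the job done as asked, in the order asked, and still so for the second after the job is handed in, with the robot touching nothing.
It also fails if it takes over 128 s, if anything falls off the work surface, if the arm or the gripper's body presses on something with over 40 N, if the wrist force passes 120 N, or if a joint passes its speed limit or range.

### The arm

A 6-joint arm with a two-finger parallel gripper is mounted at the origin on a cart in front of the work surface, level with it; the furniture and walls round the work are solid. World frame = base frame: x ahead of the robot, y to its left, z up, the work surface at z = 0. Lengths are in m, angles in rad, forces in N, time in s.
With the tool pointing down it reaches from about 0.4 to 0.925 m from the base axis. Payload 12.5 kg.
Tool frame: the origin (TCP) lies between the finger pads; the fingertips stand 14 mm ahead of it and the grasp point (between the pads) lies 5 mm behind it (bot.tip_extent is the distance from the TCP to the fingertips, in m); z points along the fingers, y is the line along which they close (so a half turn about z gives the same grasp; the last joint's range is limited). The gripper opens to 95 mm and grips with 3 to 60 N. Pads are 20 mm wide; open, the fingers measure 119 mm over their backs; the gripper's body (75 mm by 180 mm) begins 59 mm behind the grasp point.
Start: joints at [-1.33, 0.491, 1.559, -0, 1.092, -0.106], TCP at [0.212, -0.588, 0.229] pointing down, gripper open.
Joint ranges: [-3.1, 3.1], [-0.84, 2.19], [0.05, 2.79], [-1.13, 4.28], [0.06, 2.93], [-2.69, 2.69]. Speed limits (rad/s): [2.22, 2.22, 2.79, 3.14, 3.14, 3.14].

### API

Orientations are given as a 3x3 rotation matrix whose columns are the frame's x, y, z axes.
In Python, from plant import bot, grip, vision, sign_off, readout gives the robot as it stands. The module is installed in compiled form; this text tells all that it offers. Calls block until the motion is done:
- bot.move_to(position, orientation): joint-space move of the TCP to a pose.
- bot.move_straight(position, orientation=None, max_speed=0.15, force_limit=None): straight line of the TCP; orientation=None keeps the orientation; max_speed is the mean speed in m/s. With force_limit (N) it stops when the force on the tool has changed by that much, and returns True; else False.
- bot.set_joints(angles): joint-space move.
- grip(opening, effort=None): finger opening in m; effort is the grip in N (None keeps the last); returns when the fingers have stopped.
- bot.pause(seconds).
- bot.ik(position, orientation): joint angles nearest the present ones, or None.
- vision.grab_frame(name): name is "scene" or "side" or "wrist"; returns a dict with "pixels" (400x640x3 uint8, blue, green, red), "fx", "fy", "cx", "cy" (pixels), "R" (3x3) and "t" (3): a world point X has camera coordinates R X + t; the wrist camera has in their place "mount" (4x4, takes a point from camera to tool coordinates, whose origin is the TCP and whose axes are the flange's). Camera axes: x right, y down, z forward; pixel columns grow to the right and rows downward; lengths in m; the calibration is good to about 2 mm. A picture is of the moment at which its call begins: read the wrist's pose just before it. There is no depth.
A pose or a line that the arm cannot do raises bot.IKError and nothing moves.
- sign_off(): hands the job in; it is judged then, once.
Readings, each from a call of its own:
- readout.current_time(): time.
- readout.current_qpos(): joint angles.
- readout.current_qd(): joint speeds.
- readout.current_joint_torque(): joint torques, N m.
- readout.current_ee_pos(): TCP position.
- readout.current_eef_rot(): TCP orientation.
- readout.current_force(): force on the tool from outside, world axes, zero at the start.
- readout.current_ft_torque(): the same for the moment, N m.
- readout.current_opening(): finger opening in m.
- readout.current_grasp_force(): force on a finger pad.
Only numpy, scipy, OpenCV 4.12 (cv2) and the standard library are available. Lean on these libraries where they do the work, as an engineer would, in place of code of your own. Each camera call takes 0.05 s, during which the arm holds its last target. There are 200 camera calls.

## Working session

There is one attempt and no reset: what is moved stays moved. The work goes in short steps, each a Python script; the robot and the scene stay as the last script left them, time stands still between calls to the robot, and variables do not carry over. Pictures are saved under pics/ and viewed, at most 14 in all, crops included, and the job is handed in when it is done.

```bash
mkdir -p pics; cat > h.py <<'E'
import numpy as np, cv2
from plant import bot, grip, vision, sign_off, readout
def snap(cam,name=None):
    p=np.array(readout.current_ee_pos());R=np.array(readout.current_eef_rot())
    f=vision.grab_frame(cam)
    K=np.array([[f['fx'],0,f['cx']],[0,f['fy'],f['cy']],[0,0,1]])
    if 'mount' in f:
        M=np.array(f['mount']);Rc=R@M[:3,:3];c=R@M[:3,3]+p
        Rw=Rc.T;t=-Rw@c
    else: Rw=np.array(f['R']);t=np.array(f['t'])
    if name: cv2.imwrite(f'pics/{name}.png',f['pixels']); np.savez(f'pics/{name}.npz',K=K,R=Rw,t=t)
    return f['pixels'],K,Rw,t
def load(n):
    d=np.load(f'pics/{n}.npz');return d['K'],d['R'],d['t']
def onplane(cal,uv,z):
    K,R,t=cal;uv=np.atleast_2d(uv).astype(float)
    d=(np.linalg.inv(K)@np.c_[uv,np.ones(len(uv))].T).T@R
    c=-R.T@t
    return c+d*((z-c[2])/d[:,2])[:,None]
def proj(cal,X):
    K,R,t=cal;X=np.atleast_2d(X);q=(X@R.T+t)@K.T;return q[:,:2]/q[:,2:]
def tri(cals,uvs):
    A=[];b=[]
    for (K,R,t),uv in zip(cals,uvs):
        d=R.T@np.linalg.inv(K)@np.r_[uv,1.];d/=np.linalg.norm(d);c=-R.T@t
        P=np.eye(3)-np.outer(d,d);A.append(P);b.append(P@c)
    X=np.linalg.lstsq(np.vstack(A),np.hstack(b),rcond=None)[0]
    return X
def Rdown(a): # tool y (closing) along world angle a
    y=np.array([np.cos(a),np.sin(a),0]);z=np.array([0,0,-1.]);return np.c_[np.cross(y,z),y,z]
E
python3 - <<'E'
from h import *
for c in('scene','side','wrist'):
    im,K,R,t=snap(c,c+'0'); print(c,K[0,0],-R.T@t)
print(readout.current_eef_rot(),readout.current_time())
E
```

```text
scene 434.56991778599456 [-0.15677349  0.50350063  1.17335205]
side 440.7831105276604 [-0.44191525 -0.13677785  1.18101084]
wrist 324.2041891098878 [ 0.29017832 -0.5598948   0.38479919]
[[ 9.40473245e-01  3.39867680e-01 -1.85915057e-04]
 [ 3.39867723e-01 -9.40472963e-01  7.32350661e-04]
 [ 7.40542363e-05 -7.51942730e-04 -9.99999715e-01]] 0.15
```

View pics/scene0.png

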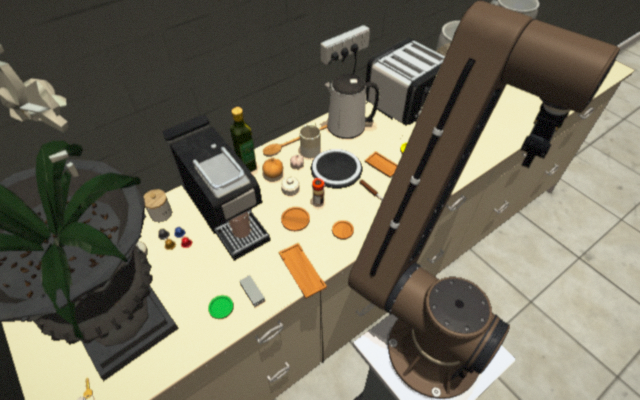

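View pics/side0.png

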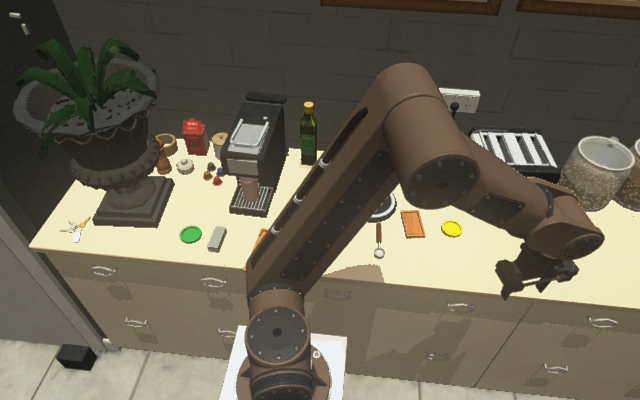

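The scene camera shows these, by pixel:

- **Whetstone:** (252,290).
- **Spoon rest:** (302,270).
- **Round stands:** large at (295,218), small at (343,230).
- **Spice jar:** (318,190).
- **Cream timer:** probably (290,185). The look-alike by the pods is at side (185,166).
- **Garlic and onion:** (297,160) and (272,168).
- **Spoon:** (372,190), or side (379,240).
- **Stone base:** side (413,224).
- **Green and yellow discs:** decoys.

Next I'll get coarse positions, then take wrist views from above.

```bash
python3 - <<'E'
from h import *
s=load('scene0');d=load('side0')
for n,uv in dict(stone=(252,290),rest=(302,270),large=(295,218),small=(343,230),jar=(318,204),timer=(290,190),garlic=(297,164),onion=(272,174),base=(382,163),spoon=(372,190),plate=(337,168),green=(221,307),machine=(243,250)).items(): print(n,onplane(s,uv,0.0)[0].round(3))
for n,uv in dict(base=(413,224),spoonbowl=(379,253),spoonend=(379,225),stone=(217,240),yellow=(452,229),green=(190,234),timer2=(185,166)).items(): print('side',n,onplane(d,uv,0.0)[0].round(3))
for p in [(.55,.2),(.6,0),(.55,-.25),(.5,.3),(.55,-.1),(.5,.05)]:
  for z in (.35,.45,.5):
    for a in (0,np.pi/2):
      q=bot.ik([*p,z],Rdown(a)); print(p,z,a, None if q is None else np.round(q,2))
f=vision.grab_frame('wrist');print(f['mount'])
E
```

```text
stone [0.451 0.297 0.   ]
rest [0.416 0.139 0.   ]
large [0.593 0.042 0.   ]
small [ 0.457 -0.056  0.   ]
jar [ 0.594 -0.056  0.   ]
timer [ 0.705 -0.015  0.   ]
garlic [ 0.794 -0.109  0.   ]
onion [ 0.808 -0.006  0.   ]
base [ 0.607 -0.365  0.   ]
spoon [ 0.53  -0.247  0.   ]
plate [ 0.688 -0.215  0.   ]
green [0.459 0.397 0.   ]
machine [0.589 0.247 0.   ]
side base [ 0.602 -0.36   0.   ]
side spoonbowl [ 0.459 -0.244  0.   ]
side spoonend [ 0.582 -0.241  0.   ]
side stone [0.448 0.305 0.   ]
side yellow [ 0.596 -0.496  0.   ]
side green [0.462 0.403 0.   ]
side timer2 [0.795 0.531 0.   ]
(0.55, 0.2) 0.35 0 [ 0.24  0.34  1.48 -0.    1.32  0.24]
(0.55, 0.2) 0.35 1.5707963267948966 [ 0.24  0.34  1.48 -0.    1.32 -1.33]
(0.55, 0.2) 0.45 0 [ 0.24  0.3   1.29 -0.    1.55  0.24]
(0.55, 0.2) 0.45 1.5707963267948966 [ 0.24  0.3   1.29 -0.    1.55 -1.33]
(0.55, 0.2) 0.5 0 [ 0.24  0.29  1.18 -0.    1.67  0.24]
(0.55, 0.2) 0.5 1.5707963267948966 [ 0.24  0.29  1.18 -0.    1.67 -1.33]
(0.6, 0) 0.35 0 [-0.11  0.36  1.45 -0.    1.33 -0.11]
(0.6, 0) 0.35 1.5707963267948966 [-0.11  0.36  1.45 -0.  
[... 1406 characters left out ...]
66 [-0.3   0.24  1.24 -0.    1.66 -1.87]
(0.5, 0.05) 0.35 0 [-0.03  0.2   1.67 -0.    1.27 -0.03]
(0.5, 0.05) 0.35 1.5707963267948966 [-0.03  0.2   1.67 -0.    1.27 -1.6 ]
(0.5, 0.05) 0.45 0 [-0.03  0.16  1.48 -0.    1.51 -0.03]
(0.5, 0.05) 0.45 1.5707963267948966 [-0.03  0.16  1.48 -0.    1.51 -1.6 ]
(0.5, 0.05) 0.5 0 [-0.03  0.15  1.37 -0.    1.63 -0.03]
(0.5, 0.05) 0.5 1.5707963267948966 [-0.03  0.15  1.37 -0.    1.63 -1.6 ]
[[ 3.43127208e-04 -9.57525145e-01 -2.88349579e-01  8.25726994e-02]
 [ 9.99999634e-01  1.02671513e-04  8.49026824e-04  2.34405630e-04]
 [-7.83359245e-04 -2.88349765e-01  9.57524830e-01 -1.56675703e-01]
 [ 0.00000000e+00  0.00000000e+00  0.00000000e+00  1.00000000e+00]]
```

```bash
python3 - <<'E'
from h import *
for i,p in enumerate([(.5,-.27),(.5,-.05),(.48,.2)]):
    bot.move_to([*p,.38],Rdown(np.pi/2)); bot.pause(.2); snap('wrist',f'w{i}')
snap('scene','scene1');snap('side','side1')
print(readout.current_time(),readout.current_qpos())
E
```

```text
4.7167 [ 2.66469320e-01  2.13418849e-01  1.57882485e+00 -4.44022449e-05
  1.34935718e+00 -1.30326434e+00]
```

View pics/w0.png

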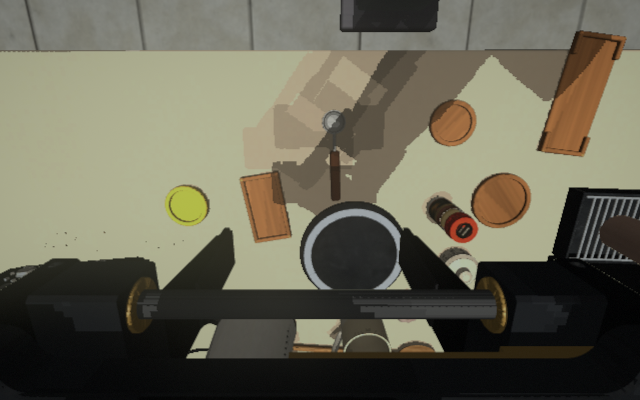

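View pics/w1.png

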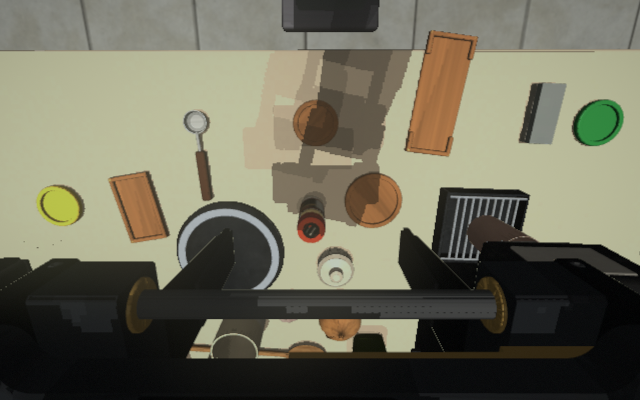

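View pics/w2.png

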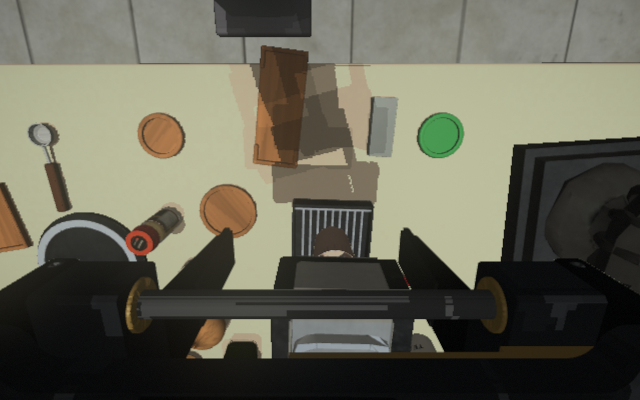

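w1 shows the jar with its red cap at (311,228), the large stand at (373,200) and the small stand at (315,122). The spoon rest is at (442,93), the whetstone at (545,113) and the stone base at (137,207). The spoon's bowl is at (196,122) and its handle end at (206,198). The cream object with a knob is at (335,266).

There are two timer candidates: this one at w1 (335,266), and the one by the pods at side (185,166). The front one fits the text. I'll confirm it in a crop, along with the mask contours.

```bash
cat > seg.py <<'E'
from h import *
def mask(name,kind,seed,r=70):
    im=cv2.imread(f'pics/{name}.png');hsv=cv2.cvtColor(im,cv2.COLOR_BGR2HSV).astype(int);H,S,V=np.moveaxis(hsv,2,0)
    if kind=='wood': m=(H>=5)&(H<=17)&(S>125)&(V>50)
    if kind=='grey': m=(S<38)&(V>60)
    if kind=='handle': m=(H<=15)&(S>80)&(V<110)
    if kind=='bowl': m=(S<45)&(V>60)
    if kind=='red': m=((H<=5)|(H>172))&(S>150)&(V>70)
    if kind=='cream': m=(H>10)&(H<35)&(S<48)&(V>90)
    w=np.zeros(m.shape,bool);x,y=seed;w[max(0,y-r):y+r,max(0,x-r):x+r]=1
    m=(m&w).astype(np.uint8);m=cv2.morphologyEx(m,cv2.MORPH_CLOSE,np.ones((3,3)));m=cv2.morphologyEx(m,cv2.MORPH_OPEN,np.ones((2,2)))
    n,l,st,c=cv2.connectedComponentsWithStats(m)
    k=min(range(1,n),key=lambda i:np.hypot(*(c[i]-seed))-np.sqrt(st[i,4])) if n>1 else 0
    cs,_=cv2.findContours((l==k).astype(np.uint8),cv2.RETR_EXTERNAL,cv2.CHAIN_APPROX_NONE)
    o=np.zeros(m.shape,np.uint8);cv2.drawContours(o,cs,-1,1,-1);return o
ITEMS={'small':('wood',{'w0':(453,122),'w1':(315,122),'w2':(161,135)}),
'large':('wood',{'w0':(501,200),'w1':(373,200),'w2':(228,211)}),
'rest':('wood',{'w0':(582,93),'w1':(442,93),'w2':(280,105)}),
'base':('wood',{'w0':(266,206),'w1':(137,207)}),
'stone':('grey',{'w1':(543,113),'w2':(382,126)}),
'handle':('handle',{'w0':(335,175),'w1':(204,175),'w2':(57,187)}),
'bowl':('bowl',{'w0':(333,121),'w1':(196,122),'w2':(41,134)}),
'red':('red',{'w0':(461,230),'w1':(311,228),'w2':(142,241)})}
E
python3 - <<'E'
from seg import *
tiles=[]
for n in('w0','w1','w2'):
    im=cv2.imread(f'pics/{n}.png')
    for k,(kind,s) in ITEMS.items():
        if n in s:
            m=mask(n,kind,s[n]);cs,_=cv2.findContours(m,0,1);cv2.drawContours(im,cs,-1,(255,0,255),1)
            mm=cv2.moments(m,True);print(n,k,int(m.sum()),round(mm['m10']/max(mm['m00'],1),1),round(mm['m01']/max(mm['m00'],1),1))
    tiles.append(im[30:290])
t=cv2.imread('pics/w1.png')[170:300,240:440]
cv2.imwrite('pics/o1.png',np.vstack([cv2.resize(x,(738,300)) for x in tiles[1:]]))
cv2.imwrite('pics/timer.png',cv2.resize(np.hstack([t,cv2.imread('pics/w0.png')[170:300,400:600]]),None,fx=2,fy=2,interpolation=2))
E
```

```text
w0 small 1608 453.7 123.9
w0 large 2429 501.9 201.3
w0 rest 5530 581.1 93.5
w0 base 2448 266.4 207.9
w0 handle 436 335.8 176.4
w0 bowl 505 334.4 124.5
w0 red 140 458.4 225.1
w1 small 654 308.3 118.8
w1 large 2347 374.0 201.3
w1 rest 5470 440.4 93.2
w1 base 2437 138.5 207.9
w1 stone 1479 548.2 113.7
w1 handle 383 203.8 176.7
w1 bowl 17126 193.5 117.6
w1 red 43 314.8 240.1
w2 small 1515 160.8 136.5
w2 large 2182 228.7 211.3
w2 rest 3696 277.6 114.0
w2 stone 1436 383.4 127.4
w2 handle 377 55.8 188.3
w2 bowl 14165 56.3 131.8
w2 red 69 133.3 236.3
```

View pics/o1.png

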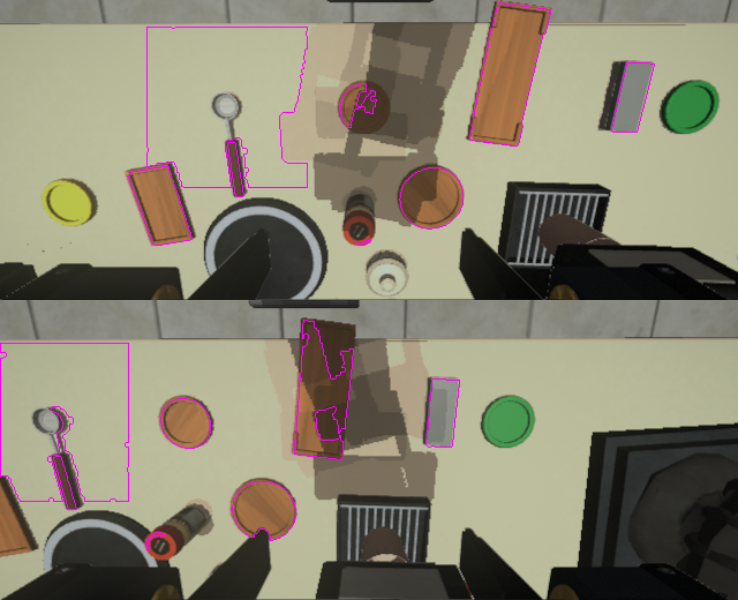

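View pics/timer.png

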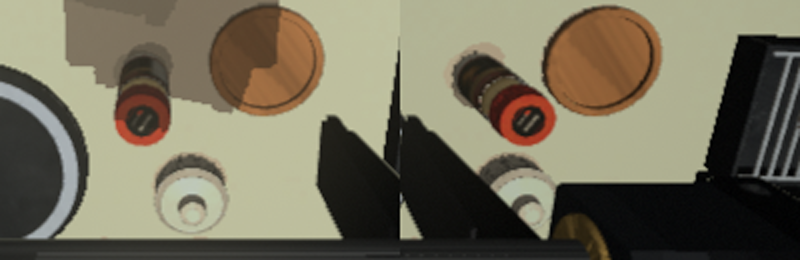

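The crop confirms it: a cream, squat body with a dark scale ring and knob at w1 (336,276) and w0 (465,275). It stands next to the jar, at the front and well away from the pods, so it is the timer meant.

Now I'll triangulate.

```bash
python3 - <<'E'
from seg import *
C={n:load(n) for n in('w0','w1','w2')}
def st(name,obs):
    X=tri([C[k] for k in obs],[obs[k] for k in obs]);e=[np.abs(proj(C[k],X)[0]-obs[k]).max() for k in obs]
    print(name,X.round(4),'res px',np.round(e,1))
    return X
def cen(k,n):
    m=cv2.moments(mask(n,*[ITEMS[k][0],ITEMS[k][1][n]]),True);return (m['m10']/m['m00'],m['m01']/m['m00'])
for k,v in dict(small=('w0','w2'),large=('w0','w1'),rest=('w0','w1'),base=('w0','w1'),stone=('w1','w2'),handle=('w0','w1')).items():
    X=st(k,{n:cen(k,n) for n in v})
    for n in v:
        m=mask(n,ITEMS[k][0],ITEMS[k][1][n]);h={'stone':.026,'handle':.014}.get(k,.011)
        cs,_=cv2.findContours(m,0,1);P=onplane(C[n],max(cs,key=len)[:,0],h)[:,:2]
        r=cv2.minAreaRect((P*1000).astype(np.float32));b=cv2.boxPoints(r)
        e=max(b[1]-b[0],b[2]-b[1],key=np.linalg.norm)
        print('   ',n,'c',np.round(r[0],1),'size',np.round(sorted(r[1]),1),'yaw',round(np.degrees(np.arctan2(e[1],e[0]))%180,1))
st('bowl',dict(w0=(333,121),w1=(196,122),w2=(41,134)))
st('knob',dict(w0=(465,275.5),w1=(336,275.5)))
st('cap',dict(w0=(463,230),w1=(311,230),w2=(140,242)))
E
```

```text
small [ 0.4583 -0.0516  0.0091] res px [0. 0.]
    w0 c [459.  -52.5] size [68.4 70.9] yaw 90.0
    w2 c [458.8 -51. ] size [68.4 69.4] yaw 89.9
large [0.5885 0.0475 0.0069] res px [0.1 0.1]
    w0 c [588.6  45.2] size [94.7 96.5] yaw 90.0
    w1 c [588.2  46.8] size [93.8 94.1] yaw 136.9
rest [0.4121 0.1424 0.0063] res px [0. 0.]
    w0 c [418.1 138.9] size [ 76.8 178.7] yaw 172.9
    w1 c [418.3 140.6] size [ 72.6 178.6] yaw 172.9
base [ 0.5988 -0.3558  0.0108] res px [0. 0.]
    w0 c [ 600.8 -355.3] size [ 64.3 118.8] yaw 9.9
    w1 c [ 601.  -355.3] size [ 64.5 118.6] yaw 9.7
stone [0.4427 0.3024 0.0268] res px [0.1 0.1]
    w1 c [444.2 302.9] size [37.  90.2] yaw 177.5
    w2 c [444.7 302.5] size [37.7 90.4] yaw 177.5
handle [ 0.5437 -0.2381  0.0117] res px [0.2 0.2]
    w0 c [ 543.9 -238.6] size [14.7 83.2] yaw 1.2
    w1 c [ 543.9 -237.1] size [13.6 80.2] yaw 2.6
bowl [ 0.4544 -0.2434  0.009 ] res px [0.5 0.6 0.4]
knob [ 0.7077 -0.018   0.0479] res px [0.1 0.1]
cap [ 0.6011 -0.0589  0.1027] res px [0.1 0.3 0.3]
```

```bash
cat >> h.py <<'E'
def pick(xy,a,z,width,opening,effort=25,zt=.22):
    a=np.radians(a);grip(opening)
    bot.move_to([*xy,zt],Rdown(a))
    bot.move_straight([*xy,z+.04],max_speed=.25)
    hit=bot.move_straight([*xy,z],max_speed=.08,force_limit=15)
    grip(max(width-.02,0),effort);bot.pause(.2)
    print('pick hit',hit,'z',readout.current_ee_pos()[2].round(4),'open',round(float(readout.current_opening()),4),'F',readout.current_grasp_force())
    bot.move_straight([*xy,zt],max_speed=.2)
    print('held',round(float(readout.current_opening()),4))
def place(xy,a,z,opening,via=(),zt=.22):
    a=np.radians(a)
    for p,b in via: bot.move_to([*p,zt],Rdown(np.radians(b)))
    bot.move_to([*xy,zt],Rdown(a));bot.pause(.2)
    bot.move_straight([*xy,z+.03],max_speed=.2)
    hit=bot.move_straight([*xy,z],max_speed=.04,force_limit=6)
    print('place hit',hit,np.round(readout.current_ee_pos(),4));bot.pause(.2)
    grip(opening);bot.pause(.2)
    bot.move_straight([*xy,z+.03],max_speed=.08)
    bot.move_straight([*xy,zt],max_speed=.25);print('t',readout.current_time())
E
python3 - <<'E'
from h import *
C={n:load(n) for n in('w0','w1','w2')}
jar=np.mean([onplane(C[n],u,.105)[0] for n,u in dict(w0=(463,230),w1=(311,230),w2=(140,242)).items()],0)[:2]
tim=np.mean([onplane(C[n],u,.051)[0] for n,u in dict(w0=(465,275.5),w1=(336,275.5)).items()],0)[:2]
print(jar,tim)
pick(jar,90,.055,.041,.075)
place((.4586,-.0517),90,.0605,.065)
snap('wrist','afterjar')
pick(tim,90,.023,.065,.09)
place((.5884,.0465),120,.0285,.083)
bot.move_to([.46,.1,.36],Rdown(np.pi/2));bot.pause(.2);snap('wrist','w3');snap('scene','scene3')
E
```

```text
[ 0.60007196 -0.05879945] [ 0.70583366 -0.01888828]
pick hit False z 0.0551 open 0.0407 F 24.996609091758728
held 0.0407
place hit True [ 0.4584 -0.0517  0.06  ]
t 14.3333
pick hit False z 0.0232 open 0.062 F 24.99291628901119
held 0.0622
place hit True [0.588  0.0465 0.0282]
t 24.2083
```

View pics/w3.png

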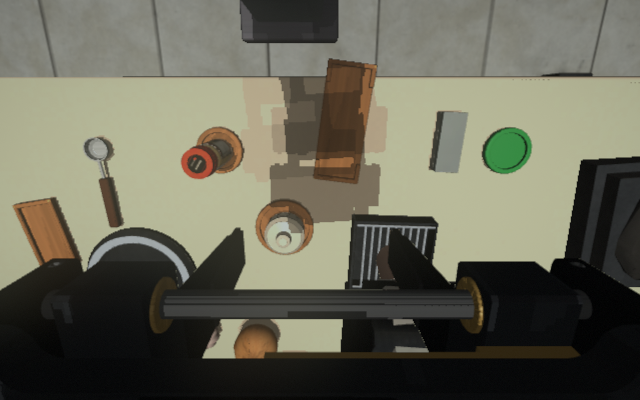

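w3 shows the jar in the small stand at (222,150) and the timer in the large stand at (285,232). I'll check how they are seated at the end. Whetstone and spoon next.

```bash
python3 - <<'E'
from h import *
pick((.4445,.3025),87.5,.023,.036,.07)
place((.6005,-.3555),99.8,.0285,.044,via=[((.46,.1),90)])
d=np.array([-.0893,-.0054]);d/=np.linalg.norm(d);g=np.array([.4544,-.2434])-.091*d
print(g)
pick(g,93.5,.0175,.016,.045)
snap('wrist','held')
y=np.radians(172.9);c=np.array([.4182,.140])-.035*np.array([np.cos(y),np.sin(y)])
print(c)
place(c,82.9,.0235,.04)
bot.move_to([.5,-.3,.3],Rdown(np.pi/2));bot.pause(.2);snap('wrist','w5')
bot.move_to([.48,-.12,.36],Rdown(np.pi/2));bot.pause(.2);snap('wrist','w6')
bot.move_to([.46,.1,.36],Rdown(np.pi/2));bot.pause(.2);snap('wrist','w7')
E
```

```text
pick hit False z 0.0231 open 0.0359 F 24.999626576900482
held 0.0359
place hit True [ 0.6002 -0.3552  0.0281]
t 36.8333
[ 0.54523408 -0.23790723]
pick hit False z 0.0177 open 0.0159 F 24.993624687194824
held 0.0158
[0.45293162 0.13567395]
place hit False [0.453  0.1357 0.0235]
t 47.0083
```

View pics/w7.png

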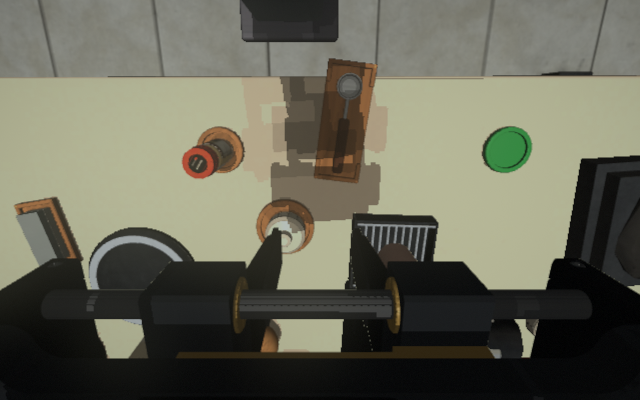

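View pics/w5.png

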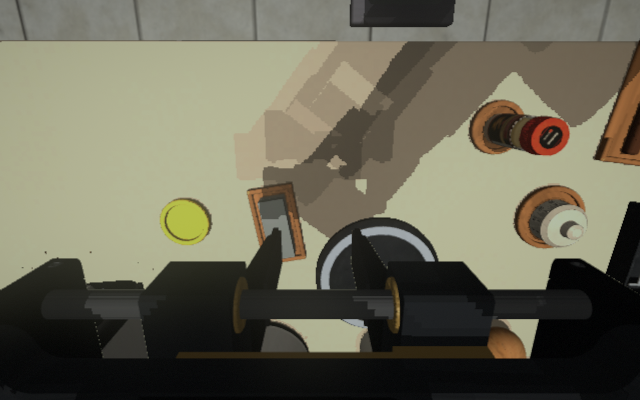

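w5 shows the stone in its base at (277,225). w7 shows the spoon in the rest, bowl at (348,85) and handle end at (342,170). I'll do one enlarged check with the expected outlines overlaid.

```bash
python3 - <<'E'
from h import *
bot.move_to([.48,-.0,.30],Rdown(np.pi/2));grip(.095);bot.pause(.2);snap('wrist','w8')
th=np.linspace(0,2*np.pi,40)
circ=lambda c,r,z:np.c_[c[0]+r*np.cos(th),c[1]+r*np.sin(th),0*th+z]
def box(c,l,w,yaw,z):
    y=np.radians(yaw);R=np.array([[np.cos(y),-np.sin(y)],[np.sin(y),np.cos(y)]])
    q=np.array([[-1,-1],[1,-1],[1,1],[-1,1],[-1,-1]])*[l/2,w/2];return np.c_[q@R.T+c,np.full(5,z)]
S=4
def tile(n,c,curves,w=100,h=75):
    cal=load(n);u=proj(cal,[*c,.02])[0];x0,y0=int(u[0]-w/2),int(u[1]-h/2);x0=max(x0,0);y0=max(y0,0)
    t=cv2.resize(cv2.imread(f'pics/{n}.png')[y0:y0+h,x0:x0+w],(w*S,h*S),interpolation=2)
    for X,col in curves: cv2.polylines(t,[np.int32((proj(cal,X)-[x0,y0]+.5)*S)],False,col,1)
    return t
r,g,b=(255,0,255),(0,255,0),(255,255,0)
sm=(.4586,-.0517);lg=(.5884,.0465);rs=np.array([.4182,.14])
T=[tile('w8',sm,[(circ(sm,.0205,.005),r),(circ(sm,.0205,.11),g),(circ(sm,.0285,.011),b)]),
tile('w8',lg,[(circ(lg,.0325,.005),r),(circ(lg,.0325,.03),g),(circ(lg,.006,.057),g),(circ(lg,.041,.011),b)]),
tile('w5',(.6005,-.3555),[(box((.6005,-.3555),.09,.036,9.8,.031),g),(box((.6005,-.3555),.106,.052,9.8,.011),b)]),
tile('w7',rs,[(box(rs,.150,.038,172.9,.012),g),(box(rs,.166,.058,172.9,.012),b)],130,125)]
T[3]=cv2.resize(T[3],(400,300)) 
cv2.imwrite('pics/chk.png',np.vstack([np.hstack(T[:2]),np.hstack([cv2.resize(x,(400,300)) for x in T[2:]])]))
print(readout.current_time())
E
```

```text
52.8833
```

View pics/chk.png

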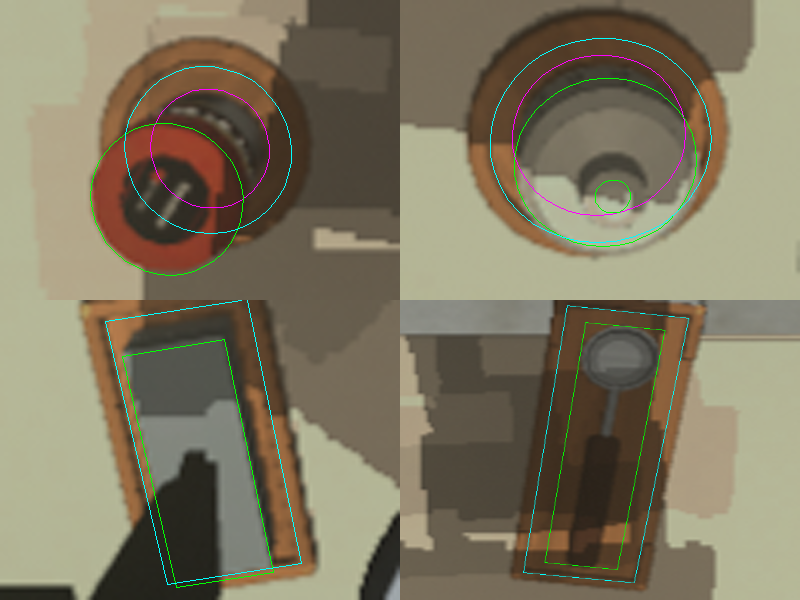

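The picture shows all four things matching their seated outlines, inside the rims: jar (205,150), timer (605,140), stone (200,460), spoon (600,450). The arm is clear, so I'm handing in.

```bash
python3 -c "
from h import *
print(sign_off())"
```

```text
the job is handed in; nothing more can be done
None
```

The spice jar, kitchen timer, whetstone and spoon are each in their own holder and let go, the onion and garlic were left alone, and the job was handed in at about 53 s of the 128 s allowed.

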